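# Peel the top sample tray off a clinging stack

### The arm

A 6-joint arm with a two-finger parallel gripper is mounted at the origin on a cart in front of the work surface, level with it; the furniture and walls round the work are solid. World frame = base frame: x ahead of the robot, y to its left, z up, the work surface at z = 0. Lengths are in m, angles in rad, forces in N, time in s.
With the tool pointing down it reaches from about 0.4 to 0.825 m from the base axis. Payload 7 kg.
Tool frame: the origin (TCP) lies between the finger pads, 19 mm behind the fingertips; this is the grasp point; z points along the fingers, y is the line along which they close (so a half turn about z gives the same grasp; the last joint's range is limited). The gripper opens to 88 mm and grips with 3 to 60 N. Pads are 19 mm wide; open, the fingers measure 130 mm over their backs; the gripper's body (78 mm by 193 mm) begins 47 mm behind the grasp point.
Start: joints at [1.616, 0.359, 0.012, 0, -1.224, -0.288], TCP at [0.162, 0.655, 0.245] pointing down, gripper open.
Joint ranges: [-3.07, 3.07], [-1.43, 2.12], [-1.02, 1.25], [-3.03, 1.67], [-3.05, -0], [-3.03, 3.03]. Speed limits (rad/s): [2.39, 2.39, 3.01, 3.14, 3.14, 3.14].

### API

Orientations are given as [roll, pitch, yaw] about the fixed x, y, z axes, in that order (R = Rz(yaw) Ry(pitch) Rx(roll)).
In Python, from station import get_state, grab_frame, camera_params, job_done gives the robot as it stands.
- The arm moves only by the shell command python3 -m creep 'ROWS' [FORCE]. ROWS is JSON, a list that holds one entry, the list of rows, each a list of 7 numbers: the finger opening in cm, from 0 to 8.76, then the shift along the tool's x, y, z in cm, then the turn, a rotation vector about the tool's x, y, z in rad. In form: [[[fingers, tx, ty, tz, wx, wy, wz], ...]]. A call has 1 to 20 rows; each row is the pose to reach, as a shift and turn from the pose commanded when the call began, along the tool's axes at that moment; what a row does not reach only later rows make up. A row lasts 1/8 s, in which the tool goes at most 62.5 mm and 10.7 degrees, less where a joint would pass 70% of its speed; a pose out of reach is approached as far as the arm can. A call with a gripper value outside its range is refused whole. The fingers move at their own pace and stop on an object; FORCE is the grip in N (left out, the last holds). Time passes only in rows, so rows that repeat a pose let the fingers close. It gives the time, the measured TCP pose, the force, the opening and the grip force at its end, in the units of the state.
- get_state(): the state, without advancing time (a new reading comes with each control period).
- grab_frame(name): name is "scene" or "top" or "wrist"; returns the picture (384x512x3 uint8, blue, green, red); there is no depth.
- camera_params(name): a dict with "vertical_fov" (degrees; the focal length in pixels is half the picture's height over the tangent of half this angle, whatever the lens; pixels are square), "cx", "cy" (the principal point, pixels), "k1" (the pictures are not rectified: a ray, as slopes to the right and down, at radius r is drawn at 1 + k1 r^2 times it, then the intrinsics apply), "view" (4x4, takes a point from world to camera coordinates). Camera axes: x right, y down, z forward; pixel columns grow to the right and rows downward; lengths in m; the calibration is good to about 2 mm. A picture is of the moment at which its call begins: read the wrist's pose just before it. camera_params takes no time and is no camera call; for the wrist camera it gives the pose at the moment of the call.
- job_done(): hands the job in; it is judged then, once.
The state is a dict: "t": time; "q": joint angles; "qd": joint speeds; "joint_efforts": joint torques, N m; "eef_pos": TCP position; "ee_rot": TCP orientation; "force": force on the tool from outside, world axes, zero at the start; "moment": the same for the moment, N m; "width": finger opening in m; "gripper_force": force on a finger pad.
Only numpy, scipy, OpenCV 4.12 (cv2) and the standard library are available. Lean on these libraries where they do the work, as an engineer would, in place of code of your own. Each camera call takes 0.05 s, during which the arm holds its last target. There are 200 camera calls.

### The job

A stack of white sample trays cling together at their corners, and a small rinse bottle stands in the top one. Take the bottle out and stand it upright on the bench midway between the two little hinged parts boxes; then take the top tray by its upright corner tab and peel it off, raising that corner first while the opposite corner still sits on the stack, so that the trays below stay where they are. Finish while still holding the tray by its tab, level and still, all of it at least 20 cm above the bench, and leave the squat white bottle and the little brown vial undisturbed.

Things in the scene. Friction and masses are not known exactly. Their poses are not given: they have to be found in the camera images.
- top_tray: The top tray: white, 0.12 kg, 150 (x) x 110 (y) mm over its flat 4 mm rim, corners cut at 45 degrees (14 mm); pan 118 x 78 mm outside, 3 mm walls and floor. Origin: centre of the pan's underside, 33 mm above the bench when nested, z up; rim underside at z = 12 mm, rim top at 16 mm. A pull tab stands at its -x +y corner.
- tab (a point): Grip point in the pull tab of the top tray: an upright plate 10 mm thick, 30 mm long, 30 mm tall above the rim. Its length runs along the line from the tray's centre to that corner, direction (-75, 55) in tray x, y; grip it across its thickness. Point: tray (-49, 36, 36) mm, mid-plate, 10 mm below its top edge. Axes parallel to the tray's.
- far_corner (a point): Underside of the top tray's rim at the corner diagonally across from the tab, tray (68, -48, 12) mm: the point about which the tray turns when peeled. It rests 45 mm above the bench. Axes are parallel to the tray's.
- lower_trays: The two trays below, one loose piece: white, 0.9 kg, rim 150 x 110 mm, its top at z = 45 mm. Origin: centre of the underside; axes as the top tray's. At each corner a clip (top at z = 61 mm) with a sprung grey ball nose hooks over the top tray's rim; it snaps free when that corner is raised about 5 mm with some 3 N. All four at once would lift the stack.
- rinse_bottle: White rinse bottle with blue cap, 45 mm diameter, 96 mm tall (body 84 mm, cap narrower at 36 mm), 0.08 kg, standing loose in the pan of the top tray, 36 mm above the bench. Origin: centre of its underside, z up.
- box_near: Grey hinged parts box, 77 x 76 x 33 mm, fixed to the bench: the reference nearer to the robot. Origin: centre of its underside.
- box_far: Blue hinged parts box, 74 x 72 x 33 mm, fixed to the bench, about 230 mm beyond the near one. Origin: centre of its underside.
- between (a point): The point on the bench (z = 0) midway between the two parts boxes, good to about 6 mm.
- vial: Small brown vial with white cap, 21 mm diameter, 47 mm tall, a loose bystander behind and to the left of the trays. Origin: centre of its underside.
- jar: Squat white bottle, 61 mm diameter, 82 mm tall, a loose bystander at the left, beyond the parts boxes. Origin: centre of its underside.
There are look-alikes about, which are no part of the job. Leave any green or pink look-alike of the rinse_bottle alone.

How it is judged:
On the way, in this order (a step that is already met when the one before it is completed fails the run):
1. the rinse bottle stands upright and released on the bench, midway between the two parts boxes (within 25 mm) (horizontal distance between rinse_bottle and between below 0.025 m and height (world z) of rinse_bottle below 0.008 m and angle between rinse_bottle's own z axis and vertical below 0.1 rad and contact force between rinse_bottle and the fingers below 0.1 N), for 0.2 s.
2. the tab's corner of the top tray is raised (tray tilted more than 0.1 rad) while the opposite corner still sits on the lower trays (risen less than 10 mm) (angle between top_tray's own z axis and vertical above 0.1 rad and z of tab in the frame of lower_trays above 0.08 m and z of far_corner in the frame of lower_trays below 0.055 m and contact force between top_tray and the fingers above 0.5 N), for 0.1 s.
At the end, for the whole second after the job is handed in: Still holding the top tray by its tab (tab within 40 mm of the tool point), underside over 0.18 m up, level within 0.17 rad, still, off the stack; lower trays flat, moved under 25 mm; rinse bottle upright on the bench within 25 mm of the point midway between the boxes (height (world z) of top_tray above 0.18 m and angle between top_tray's own z axis and vertical below 0.17 rad and angle between the z axis of top_tray and the z axis of lower_trays, either way round below 0.22 rad and linear speed of top_tray below 0.03 m/s and contact force between top_tray and the fingers above 0.5 N and contact force between top_tray and lower_trays below 0.1 N and distance between tab and the grasp point below 0.04 m and horizontal distance between rinse_bottle and between below 0.025 m and height (world z) of rinse_bottle below 0.008 m and angle between rinse_bottle's own z axis and vertical below 0.1 rad and height (world z) of lower_trays below 0.006 m and angle between lower_trays's own z axis and vertical below 0.05 rad and distance of lower_trays from where it was at the start of the episode below 0.025 m); the arm keeps its last pose, push and grip.
It fails at once if the lower trays are carried off, tipped or dragged (risen 15 mm, tilted 0.15 rad, or moved 30 mm) (height (world z) of lower_trays above 0.015 m or angle between lower_trays's own z axis and vertical above 0.15 rad or distance of lower_trays from where it was at the start of the episode above 0.03 m).
It fails at once if the squat bottle or the vial is moved more than 30 mm (distance of any of jar, vial from where it was at the start of the episode above 0.03 m).
It also fails if it takes over 64 s, if anything falls off the work surface, if the arm or the gripper's body presses on something with over 40 N, if the wrist force passes 120 N, or if a joint passes its speed limit or range.

## Working session

There is one attempt and no reset: what is moved stays moved. The work goes in short steps, Python scripts to look and compute and a shell command to move; the robot and the scene stay as the last step left them, time stands still between calls to the robot, and variables do not carry over. Pictures are saved under pics/ and viewed, at most 10 in all, crops included, and the job is handed in when it is done.

```bash
ls; mkdir -p pics
python3 - <<'E'
from station import *
import cv2
print(get_state())
for n in ("scene","top"):
    f=grab_frame(n); cv2.imwrite(f"pics/{n}0.png",f); print(n,camera_params(n))
E
```

```text
pics
{'t': 0.0, 'q': array([ 1.61611356e+00,  3.59355529e-01,  1.10577248e-02, -3.56794481e-04,
       -1.22410128e+00, -2.88110791e-01]), 'qd': array([ 3.51476530e-03,  8.25058124e-05, -8.30670480e-04,  1.86079960e-03,
        4.11981890e-04, -1.81993382e-03]), 'joint_efforts': array([-1.27568356e-06, -5.82721245e+01,  2.93058693e+01,  6.99716493e+00,
        7.05792612e-03, -1.60461550e-04]), 'eef_pos': array([0.1621847 , 0.65474875, 0.24444125]), 'ee_rot': array([ 3.13996065e+00, -1.33866337e-04, -2.42914956e-01]), 'force': array([ 0.40680015, -0.21804972,  0.3382505 ]), 'moment': array([ 0.01096139, -0.02346497,  0.00391103]), 'gripper_force': 0.0, 'width': 0.08793583303628803}
scene {'vertical_fov': 50.00521373665616, 'cx': 251.89765866707734, 'cy': 192.65847642618758, 'k1': 0.022410877163448906, 'view': array([[ 0.60243561, -0.79807615,  0.01207448, -0.17263147],
       [-0.48206704, -0.37586671, -0.79141366,  0.42718889],
       [ 0.63614676,  0.47095506, -0.6111617 ,  0.68042132],
       [ 0.        ,  0.        ,  0.        ,  1.        ]])}
top {'vertical_fov': 57.536077937263556, 'cx': 259.5710941750384, 'cy': 187.64929480938298, 'k1': -0.100091737327777, 'view': array([[ 3.32430394e-03, -9.99745356e-01, -2.23197522e-02,
         2.28359221e-01],
       [-9.93766072e-01, -8.15528310e-04, -1.11482413e-01,
         6.03168121e-01],
       [ 1.11435822e-01,  2.25512139e-02, -9.93515727e-01,
         9.62715370e-01],
       [ 0.00000000e+00,  0.00000000e+00,  0.00000000e+00,
         1.00000000e+00]])}
```

View pics/top0.png

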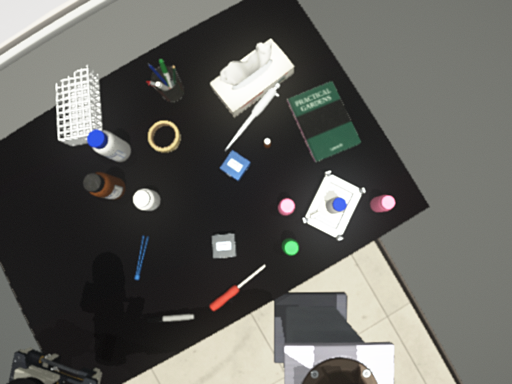

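View pics/scene0.png

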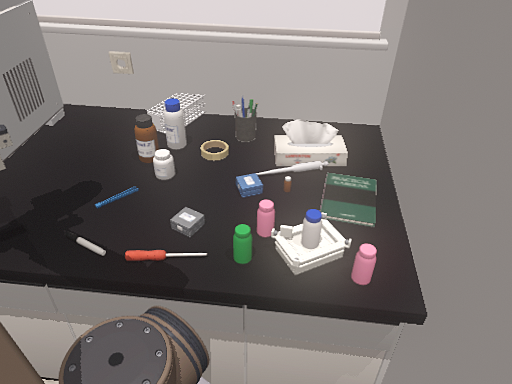

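```bash
cat > h.py <<'E'
import numpy as np,cv2
from station import *
def cam(n):
    p=camera_params(n);f=192/np.tan(np.radians(p["vertical_fov"]/2));return p,f
def ray(n,u,v,c=None):
    p,f=c or cam(n);d=np.array([(u-p["cx"])/f,(v-p["cy"])/f]);s=d.copy()
    for _ in range(20): s=d/(1+p["k1"]*(s@s))
    V=p["view"];R=V[:3,:3];return -R.T@V[:3,3],R.T@np.r_[s,1]
def onz(n,u,v,z,c=None):
    o,d=ray(n,u,v,c);return o+d*(z-o[2])/d[2]
def proj(n,P,c=None):
    p,f=c or cam(n);V=p["view"];q=V[:3,:3]@np.array(P)+V[:3,3];s=q[:2]/q[2];s=s*(1+p["k1"]*(s@s));return s*f+[p["cx"],p["cy"]]
def tri(n1,p1,n2,p2):
    A=[];b=[];
    (o1,d1),(o2,d2)=ray(n1,*p1),ray(n2,*p2)
    t=np.linalg.lstsq(np.c_[d1,-d2],o2-o1,rcond=None)[0];a,b=o1+t[0]*d1,o2+t[1]*d2
    return (a+b)/2,np.linalg.norm(a-b)
E
python3 - <<'E'
from h import *
t=cv2.imread("pics/top0.png");s=cv2.imread("pics/scene0.png")
a=cv2.resize(t[165:250,270:400],(780,510),interpolation=cv2.INTER_CUBIC)
cv2.imwrite("pics/ct.png",a)
b=cv2.resize(s[190:290,225:385],(800,500),interpolation=cv2.INTER_CUBIC);cv2.imwrite("pics/cs.png",b)
hsv={"top":cv2.cvtColor(t,cv2.COLOR_BGR2HSV),"scene":cv2.cvtColor(s,cv2.COLOR_BGR2HSV)}
for n,H in hsv.items():
    for nm,lo,hi in (("blue",(100,120,60),(130,255,255)),("green",(50,120,50),(75,255,255)),("pink",(150,60,60),(179,200,255)),("grey",(0,0,45),(179,60,130)),("white",(0,0,140),(179,50,255))):
        m=cv2.inRange(H,lo,hi);k,l,st,c=cv2.connectedComponentsWithStats(m)
        for i in range(1,k):
            if st[i,4]>40 and st[i,4]<4000 and c[i,1]<280 and c[i,1]>130 and c[i,0]>130: print(n,nm,st[i],c[i].round(1),onz(n,*c[i],0.033).round(3))
E
```

```text
top blue [220 150  30  31 312] [236.  165.1] [0.669 0.298 0.033]
top blue [333 198  14  13 139] [339. 204.] [0.556 0.003 0.033]
top blue [134 235  15  46 242] [140.6 257.7] [0.4   0.571 0.033]
top green [282 239  17  17 222] [290.1 246.9] [0.435 0.143 0.033]
top pink [370 194  26  19 272] [379.9 203.8] [ 0.557 -0.115  0.033]
top pink [277 197  19  19 141] [285.3 207.4] [0.547 0.156 0.033]
top grey [132 188  29  24 125] [149.7 199.4] [0.568 0.549 0.033]
top grey [211 233  26  26 117] [224.  245.6] [0.438 0.33  0.033]
top white [227 159  16  13 119] [234.6 164.7] [0.67  0.302 0.033]
top white [ 302  170   64   71 2187] [332.6 205.4] [0.552 0.021 0.033]
top white [133 189  25  21 418] [144.7 199.5] [0.568 0.564 0.033]
top white [383 196  11  13 115] [388. 202.] [ 0.562 -0.139  0.033]
top white [281 200  13  12 127] [287.  205.5] [0.552 0.151 0.033]
top white [212 234  23  24 484] [223.5 245.7] [0.438 0.331 0.033]
top white [238 265  28  23 111] [251.2 276. ] [0.354 0.252 0.033]
scene blue [306 209  15  11 125] [313.4 213.7] [0.658 0.072 0.033]
scene green [233 224  18  40 619] [241.8 243.7] [0.449 0.155 0.033]
scene pink [256 199  19  39 604] [265.2 217.8] [0.564 0.166 0.033]
scene pink [351 243  26  43 815] [363.8 264. ] [ 0.572 -0.114  0.033]
scene grey [207 147  17   5  59] [214.5 149. ] [0.742 0.501 0.033]
scene white [136 140  38  39 758] [157.7 159. ] [0.585 0.603 0.033]
scene white [244 176  11   9  69] [248.7 180.1] [0.673 0.304 0.033]
scene white [331 176  19   5  44] [339.1 178.1] [0.849 0.095 0.033]
scene white [351 179  19   6  45] [359.2 181.2] [0.872 0.04  0.033]
scene white [334 181  22   5  49] [345.  183.3] [0.836 0.069 0.033]
scene white [171 207  32  21 374] [186.8 217. ] [0.439 0.332 0.033]
scene white [ 271  212  102   63 2890] [310.3 243.2] [0.555 0.021 0.033]
scene white [166 253  41   3 118] [185.2 254. ] [0.339 0.241 0.033]
```

View pics/ct.png

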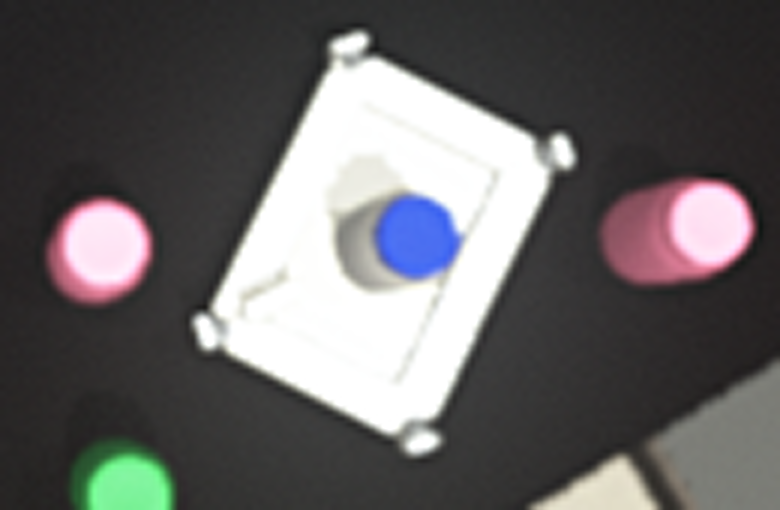

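View pics/cs.png

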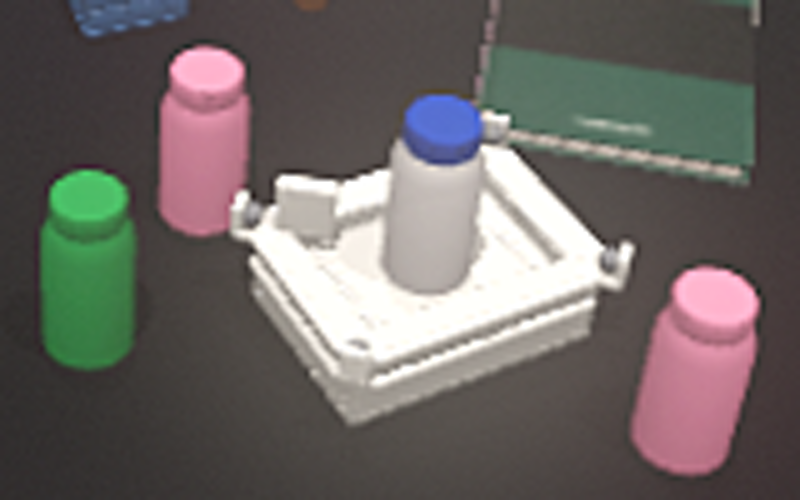

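Run:
```python
from h import *
T=lambda u,v:(270+u/6-.4,165+v/6-.4); S=lambda u,v:(225+u/5-.4,190+v/5-.4)
C={k:onz("top",*T(*p),.058)[:2] for k,p in dict(tab=(208,330),px_py=(349,47),far=(558,150),mx_my=(420,438)).items()}
c=sum(C.values())/4;d1=(C["px_py"]+C["far"]-C["tab"]-C["mx_my"])/2;d2=(C["tab"]+C["px_py"]-C["far"]-C["mx_my"])/2
y1=np.arctan2(*d1[::-1]);y2=np.arctan2(*d2[::-1])-np.pi/2
print("centre",c,"sides",np.linalg.norm(d1),np.linalg.norm(d2),"yaw",y1,y2)
for p,q in (((208,330),(244,213)),((349,47),(497,126)),((558,150),(620,262))): print("clip tri",tri("top",T(*p),"scene",S(*q)))
y=(y1+y2)/2;R=np.array([[np.cos(y),-np.sin(y)],[np.sin(y),np.cos(y)]])
t=c+R@[-.049,.036];print("tab",t,"dir",y+np.arctan2(55,-75))
for z in (.069,.079): print("tab proj scene",(proj("scene",[*t,z])-[225,190])*5,"top",(proj("top",[*t,z])-[270,165])*6)
print("far",c+R@[.068,-.048])
print("bottle",onz("top",*T(417,237),.132),onz("scene",*S(443,112),.132),tri("top",T(417,237),"scene",S(443,112)))
g=onz("top",224,245.7,.033);b=onz("top",235.5,165,.033);print("boxes",g,b,np.linalg.norm(g-b),"mid",(g+b)/2)
for p in ((267,142),):print("vial",onz("top",*p,.047))
print("jar",onz("top",146,199,.082))
s=get_state();print(s["eef_pos"],s["ee_rot"])
```

```text
centre [0.55294031 0.0229312 ] sides 0.14865965899391154 0.10880066650624491 yaw -0.4704272881738066 -0.4669666189497814
clip tri (array([0.51179689, 0.10450515, 0.05437123]), np.float64(0.0008330622634692259))
clip tri (array([0.64413465, 0.03678858, 0.05694003]), np.float64(0.0019563632918294656))
clip tri (array([ 0.59510132, -0.05980077,  0.05498431]), np.float64(0.0007831171501079743))
tab [0.52548666 0.07718336] dir 2.0401468650258163
tab proj scene [304.25122853 197.4966961 ] top [269.22950454 296.32041417]
tab proj scene [305.52939232 182.36358491] top [272.21191843 295.532597  ]
far [ 0.59192428 -0.05060961]
bottle [0.54960578 0.02297354 0.132     ] [0.55576938 0.02523386 0.132     ] (array([0.54977174, 0.02327646, 0.13691037]), np.float64(0.001676421633747615))
boxes [0.43762436 0.32985245 0.033     ] [0.66896755 0.29959021 0.033     ] 0.2333141103198658 mid [0.55329596 0.31472133 0.033     ]
vial [0.73341584 0.20846872 0.047     ]
jar [0.56572212 0.54261092 0.082     ]
[0.16221607 0.65478303 0.24451905] [ 3.14009492e+00 -1.31774736e-04 -2.42894591e-01]
```

```bash
cat >> h.py <<'E'
from scipy.spatial.transform import Rotation as Ro
def rel(P,rpy=(np.pi,0,-1.10)):
    s=get_state();R=Ro.from_euler("xyz",s["ee_rot"])
    print("shift cm",(R.inv().apply(np.array(P)-s["eef_pos"])*100).round(2),"turn",(R.inv()*Ro.from_euler("xyz",rpy)).as_rotvec().round(4),"t",s["t"])
E
python3 -c "
from h import *
rel([.551,.023,.23]);rel([.551,.023,.106])"
```

```text
shift cm [52.93 51.97  1.54] turn [ 1.300e-03 -8.000e-04  8.571e-01] t 0.1
shift cm [52.93 51.95 13.94] turn [ 1.300e-03 -8.000e-04  8.571e-01] t 0.1
```

```bash
python3 -m creep '[[[8.7,1,1,0,0,0,0.02],[8.7,3,3,0.1,0,0,0.05],[8.7,6,6,0.2,0,0,0.1],[8.7,9.5,9.5,0.3,0,0,0.15],[8.7,13,13,0.4,0,0,0.2],[8.7,16.5,16.5,0.5,0,0,0.27],[8.7,20,20,0.6,0,0,0.34],[8.7,23.5,23.5,0.7,0,0,0.4],[8.7,27,27,0.8,0,0,0.46],[8.7,30.5,30.5,0.9,0,0,0.52],[8.7,34,34,1,0,0,0.58],[8.7,37.5,37.5,1.1,0,0,0.64],[8.7,41,41,1.2,0,0,0.7],[8.7,44.5,44.5,1.3,0,0,0.75],[8.7,47.5,47.5,1.4,0,0,0.79],[8.7,50,50,1.5,0,0,0.82],[8.7,52,51.2,1.5,0,0,0.845],[8.7,52.9,52,1.5,0,0,0.857],[8.7,52.9,52,1.5,0,0,0.857],[8.7,52.9,52,1.5,0,0,0.857]]]'
python3 - <<'E'
from h import *
s=get_state();c=cam("wrist");f=grab_frame("wrist");cv2.imwrite("pics/w1.png",f)
print(s["eef_pos"],s["ee_rot"])
H=cv2.cvtColor(f,cv2.COLOR_BGR2HSV);m=cv2.inRange(H,(105,120,60),(130,255,255))
k,l,st,ce=cv2.connectedComponentsWithStats(m)
for i in range(1,k):
    if st[i,4]>100: print(st[i],ce[i],onz("wrist",*ce[i],.132,c))
print(proj("wrist",[.5255,.077,.079],c))
rel([.551,.023,.106])
E
```

```text
t: 2.6
eef_pos: [0.5502, 0.0236, 0.2304]
ee_rot: [-3.142, 0.0, -1.099]
force: [-1.0, -0.5, -0.8]
width: 0.087
gripper_force: 0.0
[0.55018904 0.02361757 0.23039595] [-3.14157612e+00  1.95772942e-04 -1.09928550e+00]
[ 237  178   41   42 1313] [256.84082254 198.78217822] [0.55123512 0.02045395 0.132     ]
[254.10772556 238.00762966]
shift cm [ 0.11 -0.03 12.45] turn [-0.0002  0.0001  0.0011] t 2.65
```

View pics/w1.png

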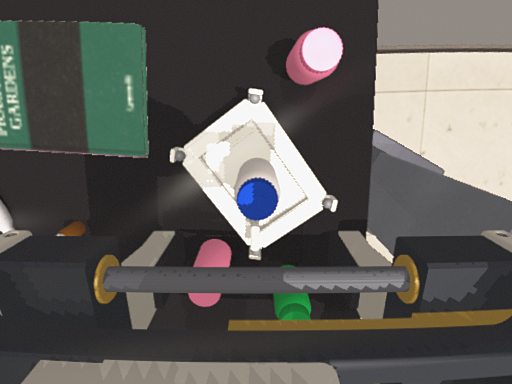

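```bash
python3 -m creep '[[[8.7,0.15,0,2,0,0,0],[8.7,0.15,0,5,0,0,0],[8.7,0.15,0,8,0,0,0],[8.7,0.15,0,10.5,0,0,0],[8.7,0.15,0,12,0,0,0],[8.7,0.15,0,12.4,0,0,0],[8.7,0.15,0,12.4,0,0,0],[3.5,0.15,0,12.4,0,0,0],[3.5,0.15,0,12.4,0,0,0],[3.5,0.15,0,12.4,0,0,0],[3.5,0.15,0,12.4,0,0,0],[3.5,0.15,0,12.4,0,0,0],[3.5,0.15,0,12.4,0,0,0],[3.5,0.15,0,12.4,0,0,0]]]' 12
```

```text
t: 4.4
eef_pos: [0.5515, 0.0219, 0.1064]
ee_rot: [3.142, -0.0, -1.1]
force: [-0.0, 0.2, 1.7]
width: 0.0437
gripper_force: 12.0
```

```bash
python3 -m creep '[[[3.5,0,0,-1,0,0,0],[3.5,0,0,-3,0,0,0],[3.5,0,0,-5.5,0,0,0],[3.5,0,0,-8,0,0,0],[3.5,-0.5,-0.25,-9.5,0,0,0],[3.5,-2,-1,-10,0,0,0],[3.5,-4,-2,-10,0,0,0],[3.5,-6.5,-3.3,-10,0,0,0],[3.5,-9,-4.6,-10,0,0,0],[3.5,-11.5,-5.9,-10,0,0,0],[3.5,-14,-7.2,-10,0,0,0],[3.5,-16.5,-8.5,-10,0,0,0],[3.5,-19,-9.8,-10,0,0,0],[3.5,-21.5,-11.1,-10,0,0,0],[3.5,-23.5,-12.1,-10,0,0,0],[3.5,-25,-12.9,-10,0,0,0],[3.5,-25.8,-13.3,-10,0,0,0],[3.5,-26,-13.4,-10,0,0,0],[3.5,-26,-13.4,-10,0,0,0],[3.5,-26,-13.4,-10,0,0,0]]]'
python3 - <<'E'
from h import *
f=grab_frame("top");cv2.imwrite("pics/top2.png",f);rel([.553,.315,.071])
H=cv2.cvtColor(grab_frame("scene"),cv2.COLOR_BGR2HSV);m=cv2.inRange(H,(105,120,60),(130,255,255))
k,l,st,ce=cv2.connectedComponentsWithStats(m)
for i in range(1,k):
    if st[i,4]>40: print(st[i],ce[i],onz("scene",*ce[i],.225))
print(get_state()["eef_pos"],get_state()["width"])
E
```

```text
t: 6.9
eef_pos: [0.5529, 0.3138, 0.2065]
ee_rot: [-3.141, 0.0, -1.1]
force: [0.1, 0.4, -1.4]
width: 0.0442
gripper_force: 12.0
shift cm [-0.1  -0.05 13.56] turn [-0.0002  0.0001 -0.0005] t 6.95
[165  98  15  14 156] [171.82051282 104.62179487] [0.62010042 0.54573867 0.225     ]
[ 95 187  43  21 176] [117.54545455 196.19886364] [0.24927557 0.32359268 0.225     ]
[0.55295634 0.31390971 0.20655235] 0.04429332440325113
```

```bash
python3 -m creep '[[[3.5,-0.1,-0.05,2,0,0,0],[3.5,-0.1,-0.05,5,0,0,0],[3.5,-0.1,-0.05,8,0,0,0],[3.5,-0.1,-0.05,10.5,0,0,0],[3.5,-0.1,-0.05,12,0,0,0],[3.5,-0.1,-0.05,13,0,0,0],[3.5,-0.1,-0.05,13.4,0,0,0],[3.5,-0.1,-0.05,13.5,0,0,0],[3.5,-0.1,-0.05,13.5,0,0,0]]]'
```

```text
t: 8.12
eef_pos: [0.5532, 0.3158, 0.072]
ee_rot: [-3.141, 0.0, -1.1]
force: [-0.2, -0.2, -0.2]
width: 0.0437
gripper_force: 12.0
```

```bash
python3 -m creep '[[[3.5,0,0,0.1,0,0,0],[3.5,0,0,0.15,0,0,0],[3.5,0,0,0.15,0,0,0],[5.5,0,0,0.15,0,0,0],[6.5,0,0,0.15,0,0,0],[8.7,0,0,0.15,0,0,0],[8.7,0,0,0.15,0,0,0],[8.7,0,0,0.15,0,0,0],[8.7,0,0,-1.5,0,0,0],[8.7,0,0,-4,0,0,0],[8.7,0,0,-7,0,0,0],[8.7,0,0,-10,0,0,0],[8.7,0,0,-12,0,0,0],[8.7,0,0,-13,0,0,0]]]'
python3 - <<'E'
from h import *
c=cam("wrist");f=grab_frame("wrist");cv2.imwrite("pics/w3.png",f)
H=cv2.cvtColor(f,cv2.COLOR_BGR2HSV);m=cv2.inRange(H,(105,120,60),(130,255,255))
k,l,st,ce=cv2.connectedComponentsWithStats(m)
for i in range(1,k):
    if st[i,4]>100: print(st[i],ce[i],onz("wrist",*ce[i],.096,c))
rel([.5255,.077,.20]);rel([.5255,.077,.07])
E
```

```text
t: 9.88
eef_pos: [0.5533, 0.3159, 0.2039]
ee_rot: [-3.139, 0.001, -1.1]
force: [-0.0, 0.1, -0.0]
width: 0.0871
gripper_force: 0.0
[168  79  41  58 269] [190.55762082 106.03717472] [0.63795477 0.26926617 0.096     ]
[ 238  178   40   41 1286] [257.77060653 198.59797823] [0.55255358 0.31505074 0.096     ]
shift cm [20.02 13.35  0.38] turn [-0.0035  0.0007  0.0005] t 9.925
shift cm [20.03 13.4  13.38] turn [-0.0035  0.0007  0.0005] t 9.925
```

View pics/w3.png

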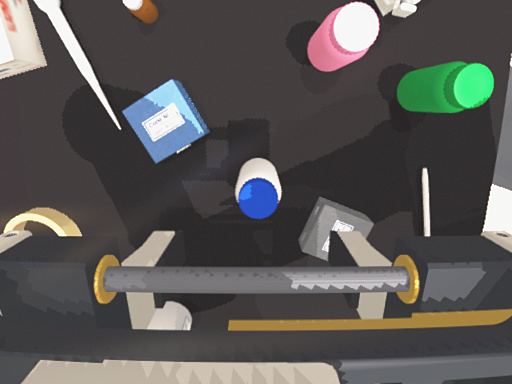

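```bash
python3 -m creep '[[[8.7,0.5,0.3,0,0,0,0],[6,2,1.3,0,0,0,0],[4,4,2.7,0,0,0,0],[4,6.5,4.3,0,0,0,0],[4,9,6,0,0,0,0],[4,11.5,7.7,0,0,0,0],[4,14,9.3,0,0,0,0],[4,16.5,11,0,0,0,0],[4,18.5,12.4,0,0,0,0],[4,19.6,13.1,0,0,0,0],[4,20,13.4,0,0,0,0],[4,20,13.4,0,0,0,0],[4,20,13.4,0,0,0,0]]]'
python3 - <<'E'
from h import *
s=get_state();c=cam("wrist");f=grab_frame("wrist")
print(s["eef_pos"],s["ee_rot"],s["width"])
p=proj("wrist",[.5255,.077,.079],c);print(p)
x,y=int(p[0]),int(p[1]);y0,x0=y-65,x-80;print(x0,y0)
cv2.imwrite("pics/w4.png",cv2.resize(f[y0:y0+110,x0:x0+160],None,fx=5,fy=5,interpolation=cv2.INTER_CUBIC))
for d in (-.015,.015):
  for e in (-.005,.005):
    u=np.array([np.cos(2.04),np.sin(2.04)]);n=np.array([u[1],-u[0]]);print((proj("wrist",[*(np.array([.5255,.077])+d*u+e*n),.079],c)-[x0,y0])*5)
print("pink",tri("top",(287.3,205.1),"scene",(266,202)))
E
```

```text
t: 11.55
eef_pos: [0.5244, 0.0771, 0.2012]
ee_rot: [3.141, -0.0, -1.099]
force: [0.7, -0.1, 0.2]
width: 0.0402
gripper_force: 0.0
[0.52436446 0.07706413 0.2012394 ] [ 3.14145372e+00 -2.92732259e-05 -1.09915109e+00] 0.04017179529173592
[255.190342   193.86435827]
175 128
[428.16319922 251.75745483]
[374.12085112 251.59164378]
[426.93583137 404.59736802]
[374.60058981 404.44149032]
pink (array([0.54871914, 0.15460772, 0.10231875]), np.float64(0.0003367275004984336))
```

View pics/w4.png

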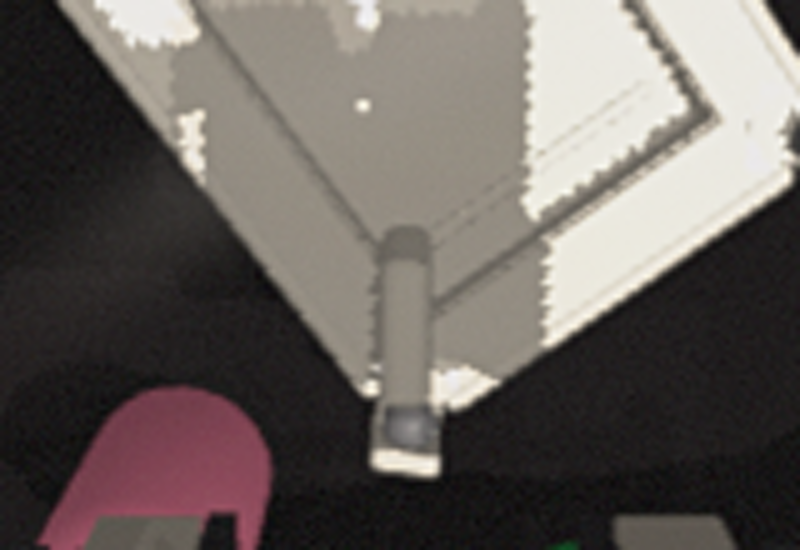

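```bash
python3 -m creep '[[[4,0.05,-0.1,2,0,0,0],[4,0.05,-0.1,5,0,0,0],[4,0.05,-0.1,8,0,0,0],[4,0.05,-0.1,10.5,0,0,0],[4,0.05,-0.1,12,0,0,0],[4,0.05,-0.1,12.8,0,0,0],[4,0.05,-0.1,13,0,0,0],[4,0.05,-0.1,13,0,0,0],[2,0.05,-0.1,13,0,0,0],[0.5,0.05,-0.1,13,0,0,0],[0.5,0.05,-0.1,13,0,0,0],[0.5,0.05,-0.1,13,0,0,0],[0.5,0.05,-0.1,13,0,0,0],[0.5,0.05,-0.1,13,0,0,0]]]' 40
```

```text
t: 13.35
eef_pos: [0.5254, 0.0765, 0.0715]
ee_rot: [-3.141, -0.0, -1.1]
force: [-1.4, -0.7, 3.6]
width: 0.0096
gripper_force: 40.0
```

Gripped (9.6 mm). Peel slowly about the far corner.

```bash
python3 -m creep '[[[0.5,0.07,0,-0.36,0,-0.025,0],[0.5,0.15,0,-0.72,0,-0.05,0],[0.5,0.24,0,-1.07,0,-0.075,0],[0.5,0.33,0,-1.43,0,-0.1,0],[0.5,0.44,0,-1.77,0,-0.125,0],[0.5,0.55,0,-2.12,0,-0.15,0],[0.5,0.67,0,-2.46,0,-0.175,0],[0.5,0.8,0,-2.81,0,-0.2,0],[0.5,0.94,0,-3.15,0,-0.225,0],[0.5,1.09,0,-3.48,0,-0.25,0],[0.5,1.09,0,-3.48,0,-0.25,0],[0.5,1.09,0,-3.48,0,-0.25,0],[0.5,1.09,0,-3.48,0,-0.25,0]]]'
python3 - <<'E'
from h import *
f=grab_frame("scene");cv2.imwrite("pics/s5.png",cv2.resize(f[150:310,190:400],None,fx=3.5,fy=3.5,interpolation=cv2.INTER_CUBIC));print(get_state()["ee_rot"])
E
```

```text
t: 14.98
eef_pos: [0.5303, 0.0669, 0.1061]
ee_rot: [-3.141, 0.25, -1.099]
force: [-0.1, -0.0, -0.8]
width: 0.0098
gripper_force: 40.0
[-3.14144651  0.24969013 -1.09929669]
```

View pics/s5.png

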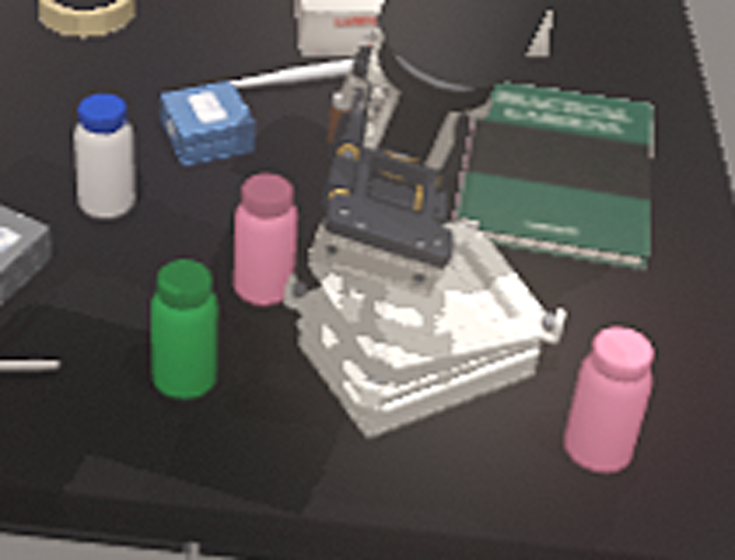

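```bash
python3 -m creep '[[[0.5,-0.1,0,-0.4,0,0,0],[0.5,-0.2,0,-0.8,0,0,0],[0.5,-0.35,0,-1.4,0,0,0],[0.5,-0.55,0,-2.2,0,0,0],[0.5,-0.8,0,-3.2,0,0,0],[0.5,-1.1,0,-4.4,0,0,0],[0.5,-1.45,0,-5.7,0,0.02,0],[0.5,-1.8,0,-7.1,0,0.05,0],[0.5,-2.2,0,-8.6,0,0.08,0],[0.5,-2.6,0,-10.2,0,0.12,0],[0.5,-3,0,-11.8,0,0.16,0],[0.5,-3.4,0,-13.4,0,0.2,0],[0.5,-3.8,0,-14.9,0,0.23,0],[0.5,-4.1,0,-16.1,0,0.245,0],[0.5,-4.2,0,-16.6,0,0.25,0],[0.5,-4.2,0,-16.6,0,0.25,0],[0.5,-4.2,0,-16.6,0,0.25,0],[0.5,-4.2,0,-16.6,0,0.25,0]]]'
python3 - <<'E'
from h import *
f=grab_frame("scene");cv2.imwrite("pics/s6.png",cv2.resize(f[110:310,150:400],None,fx=3,fy=3,interpolation=cv2.INTER_CUBIC));print(get_state())
E
```

```text
t: 17.27
eef_pos: [0.5304, 0.0662, 0.2768]
ee_rot: [3.141, 0.0, -1.1]
force: [0.4, 0.7, -0.7]
width: 0.0101
gripper_force: 40.0
{'t': 17.325, 'q': array([ 4.91176064e-01,  1.07296418e-01, -2.46877615e-01, -1.68399120e-04,
       -1.21753935e+00, -2.05363452e-02]), 'qd': array([ 0.00027508, -0.00018755,  0.00195176, -0.00059436, -0.00112755,
        0.0006781 ]), 'joint_efforts': array([ 4.39802825e-03, -3.86508930e+01,  2.97108918e+01,  7.20545009e+00,
        3.06573522e-02,  1.75252793e-03]), 'eef_pos': array([0.53036733, 0.06624285, 0.27688542]), 'ee_rot': array([ 3.14067255e+00,  1.39082131e-04, -1.10021500e+00]), 'force': array([ 0.36774827,  0.04818968, -1.0596798 ]), 'moment': array([ 0.12718125, -0.02614848,  0.00078306]), 'gripper_force': 39.99689161777496, 'width': 0.010076096128122713}
```

View pics/s6.png

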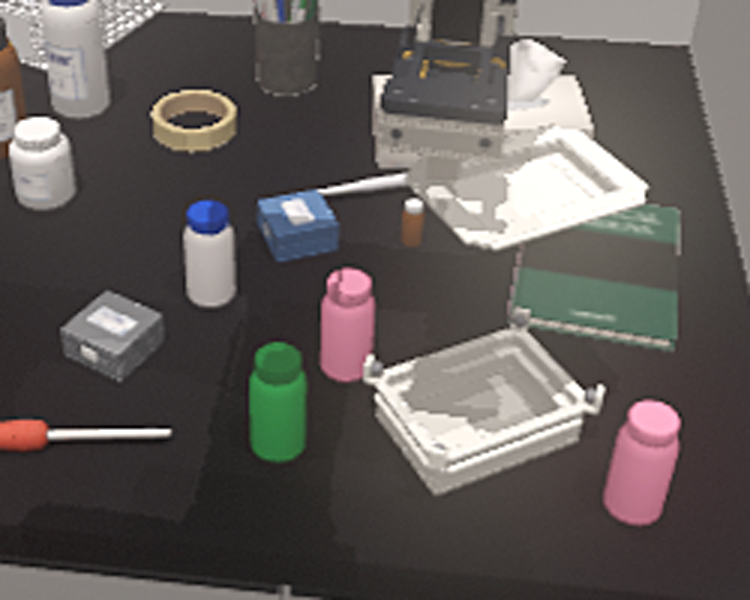

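Run:
```python
from h import *
y=-.469;e=get_state()["eef_pos"]
for tilt in (0,.1,-.1):
    R=Ro.from_rotvec(tilt*np.array([np.cos(.469),np.sin(.469),0]))*Ro.from_euler("z",y)
    print(tilt,[((proj("scene",e+R.apply(np.array(p)-[-.049,.036,.0385]))-[150,110])*3).round(0) for p in ([.075,-.041,.016],[.075,.041,.016],[-.075,-.041,.016],[.061,-.055,.016])])
```

```text
0 [array([645., 186.]), array([577., 130.]), array([466., 240.]), array([642., 201.])]
0.1 [array([637., 202.]), array([571., 140.]), array([462., 242.]), array([634., 217.])]
-0.1 [array([651., 169.]), array([581., 119.]), array([469., 237.]), array([648., 184.])]
```

```bash
python3 -c "
from station import *
print(job_done())"
```

```text
the job is handed in; nothing more can be done
None
```

The job is handed in at about 17 s of the 64 s allowed. The rinse bottle stands upright midway between the boxes, and the top tray was peeled off corner-first. The arm still holds it level by its tab, with its underside about 24 cm above the bench. In the last picture the lower trays, squat bottle and vial look undisturbed; I did not measure them, and no verdict came back.

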